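Used spice jar through the flap of the jar bin

ROBOT

A 6-joint arm with a two-finger parallel gripper is mounted at the origin on a cart in front of the work surface, level with it; the furniture and walls round the work are solid. World frame = base frame: x ahead of the robot, y to its left, z up, the work surface at z = 0. Lengths are in m, angles in rad, forces in N, time in s.
With the tool pointing down it reaches from about 0.35 to 0.875 m from the base axis. Payload 4.2 kg.
Tool frame: the origin (TCP) lies between the finger pads; the fingertips stand 19 mm ahead of it and the grasp point (between the pads) is the TCP (manip.nose_length is the distance from the TCP to the fingertips, in m); z points along the fingers, y is the line along which they close (so a half turn about z gives the same grasp; the last joint's range is limited). The gripper opens to 87 mm and grips with 3 to 60 N. Pads are 19 mm wide; open, the fingers measure 117 mm over their backs; the gripper's body (75 mm by 190 mm) begins 51 mm behind the grasp point.
Start: joints at [1.56, 0.385, 0.008, 0, -1.194, -0.259], TCP at [0.167, 0.602, 0.242] pointing down, gripper open.
Joint ranges: [-3.14, 3.14], [-1.21, 2.06], [-1.07, 1.41], [-3.16, 2.05], [-2.99, -0.16], [-3.1, 3.1]. Speed limits (rad/s): [2.79, 2.79, 3.14, 3.14, 3.14, 3.14].

INTERFACE

Orientations are given as a unit quaternion [x, y, z, w].
In Python, from bench import manip, imaging, workorder gives the robot as it stands.
- The arm moves only by the tool jog_arm, never from a script. Its argument "commands" is a list of rows, each an object of numbers: "x", "y", "z": the shift along the tool's x, y, z in m; "spin": the turn about the tool's z in degrees. A call has 1 to 10 rows; each row shifts and turns the commanded pose from where the row before left it, along the tool's axes as they then stand; what a row does not reach is not made up. A row lasts 1/12 s, in which the tool goes at most 41.7 mm and 7.16 degrees, less where a joint would pass 70% of its speed; a pose out of reach is approached as far as the arm can. A call is refused whole if a number of a shift passes 0.0417 or a number of a turn 7.16, either way. A call with a gripper value outside its range is refused whole. "gripper" is the opening in per cent of the stroke, from 0 (shut) to 100 (fully open), set as the call begins (left out, the last holds). The fingers move at their own pace and stop on an object; "force" is the grip in N (left out, the last holds). Time passes only in rows, so rows that do not move let the fingers close. It gives the time, the measured TCP pose, the force, the opening and the grip force at its end, in the units of the state.
- manip.get_state(): the state, without advancing time (a new reading comes with each control period).
- imaging.grab_frame(name): name is "scene" or "top"; returns a dict with "frame" (480x640x3 uint8, red, green, blue), "fov_y" (degrees; the focal length in pixels is half the picture's height over the tangent of half this angle, whatever the lens; pixels are square), "cx", "cy" (the principal point, pixels), "rvec" (rotation vector, rad) and "tvec" (3), from world to camera coordinates, as OpenCV has them. Camera axes: x right, y down, z forward; pixel columns grow to the right and rows downward; lengths in m; the calibration is good to about 2 mm. A picture is of the moment at which its call begins. There is no depth.
- workorder.close_job(): hands the job in; it is judged then, once.
The state is a dict: "time_s": time; "qpos": joint angles; "qvel": joint speeds; "joint_efforts": joint torques, N m; "tcp_pos": TCP position; "eef_rot": TCP orientation; "wrist_force": force on the tool from outside, world axes, zero at the start; "torque": the same for the moment, N m; "finger_gap": finger opening in m; "gripper_force": force on a finger pad.
Only numpy, scipy, OpenCV 4.12 (cv2) and the standard library are available. Lean on these libraries where they do the work, as an engineer would, in place of code of your own. Each camera call takes 0.05 s, during which the arm holds its last target. There are 200 camera calls.

TASK

Throw the slim spice jar away: pick it up, push it upright, still in the gripper, down through the sprung flap in the lid of the steel bin and let go, so that it drops inside and the flap closes behind it. Leave the jam jar that stands near it where it is.

Things in the scene. Friction and masses are not known exactly. Their poses are not given: they have to be found in the camera images.
- spice_jar: The object to throw away: slim upright glass spice jar with a black cap, the only one of its kind, round, diameter 41 mm, 105 mm tall, about 0.18 kg. The cap, as wide as the jar, is the top 21 mm. Origin at the centre of its underside, z up along the jar. It stands on the worktop in any of three places, among a jam jar and a low tin.
- jam_jar: Bystander, to be left alone: squat jar with a red lid, diameter 65 mm, 100 mm tall, standing on the worktop. Origin at the centre of its underside, z up.
- bin_opening (a point): Centre of the square opening (78 x 78 mm) in the grey lid of the steel bin, level with the lid's upper face, 200 mm above the worktop. z up; x, y along the opening's sides, x from the flap's hinge to its free edge. Lid 168 x 168 x 14 mm; the bin, fixed to the worktop, is 152 mm square inside and clear down to a floor 193 mm below this point.
- bin_flap (a joint): Dark square flap, 73 x 73 x 4 mm, filling the opening 3 mm below the lid's face, hinged on the opening's -x side, swinging down into the bin; rad, 0 shut, 1.45 fully open. A light spring shuts it: about 1 N down at its middle opens it. Let go some 55 mm deep in the opening, the jar drops past it by its own weight; the fingers can stay above the lid.
Not all that is in view belongs to the job. What is shaped like the spice_jar but red or turquoise is not meant.

How it is judged:
On the way:
1. the spice jar, upright and held by the gripper, has pushed the flap open (value of joint bin_flap above 0.6 rad and z of spice_jar in the frame of bin_opening below -0.025 m and x of spice_jar in the frame of bin_opening between -0.03 and 0.03 m and y of spice_jar in the frame of bin_opening between -0.03 and 0.03 m and angle between spice_jar's own z axis and vertical below 0.35 rad and contact force between the fingers and spice_jar above 0.5 N), for 0.1 s.
At the end, for the whole second after the job is handed in: The spice jar lies or stands at rest wholly inside the bin (its underside's centre more than 115 mm below the lid's top and within the bin's walls), the flap is shut again (under 0.1 rad), and the jam jar stands upright (within 10 degrees) within 30 mm of its start (z of spice_jar in the frame of bin_opening below -0.115 m and x of spice_jar in the frame of bin_opening between -0.08 and 0.08 m and y of spice_jar in the frame of bin_opening between -0.08 and 0.08 m and linear speed of spice_jar below 0.03 m/s and value of joint bin_flap below 0.1 rad and distance of jam_jar from where it was at the start of the episode below 0.03 m and angle between jam_jar's own z axis and vertical below 0.17 rad); the robot touches nothing.
It fails at once if the jam jar is pushed more than 30 mm or tipped (distance of jam_jar from where it was at the start of the episode above 0.03 m or angle between jam_jar's own z axis and vertical above 0.35 rad).
It also fails if it takes over 48 s, if anything falls off the work surface, if the arm or the gripper's body presses on something with over 40 N, if the wrist force passes 120 N, or if a joint passes its speed limit or range.

## Working session

There is one attempt and no reset: what is moved stays moved. The work goes in short steps, Python scripts to look and compute and a tool call to move; the robot and the scene stay as the last step left them, time stands still between calls to the robot, and variables do not carry over. Pictures are saved under pics/ and viewed, at most 10 in all, crops included, and the job is handed in when it is done.

Besides the shell and the picture viewer there is one more tool, called after "Call:" as name(argument=value, ...) on one line, values as JSON. jog_arm: Moves the arm, as the interface text tells. Its arguments: {"type":"object","properties":{"commands":{"type":"array"},"gripper":{"type":"number"},"force":{"type":"number"}},"required":["commands"]}

```bash
mkdir -p pics; cat > h.py <<'E'
import numpy as np, cv2
from bench import manip, imaging, workorder
def grab(n):
    f=imaging.grab_frame(n); f['n']=n
    f['R']=cv2.Rodrigues(np.array(f['rvec'],float))[0]; f['t']=np.array(f['tvec'],float).ravel()
    f['f']=240/np.tan(np.radians(f['fov_y'])/2); return f
def ray(f,u,v):
    d=f['R'].T@np.array([(u-f['cx'])/f['f'],(v-f['cy'])/f['f'],1.]); return -f['R'].T@f['t'],d
def onz(f,u,v,z):
    o,d=ray(f,u,v); return o+d*(z-o[2])/d[2]
def proj(f,p):
    c=f['R']@np.array(p,float)+f['t']; return f['f']*c[:2]/c[2]+[f['cx'],f['cy']]
E
python3 - <<'E'
from h import *
for n in('scene','top'):
    f=grab(n); cv2.imwrite(f'pics/{n}0.png',f['frame'][:,:,::-1]); print(n,{k:f[k] for k in('fov_y','cx','cy','rvec','tvec')},[k for k in f])
print(manip.get_state())
E
```

```text
scene {'fov_y': 50.31713776393071, 'cx': 323.7209481139845, 'cy': 238.04418959115986, 'rvec': array([ 2.08570963, -1.07519932,  0.49231001]), 'tvec': array([-0.28261987,  0.38338706,  0.73170694])} ['frame', 'fov_y', 'cx', 'cy', 'rvec', 'tvec', 'n', 'R', 't', 'f']
top {'fov_y': 51.43640529554967, 'cx': 320.26987552122785, 'cy': 253.22702280310543, 'rvec': array([ 2.20342968, -2.1477894 ,  0.10581959]), 'tvec': array([-0.01485214,  0.55417594,  1.08020112])} ['frame', 'fov_y', 'cx', 'cy', 'rvec', 'tvec', 'n', 'R', 't', 'f']
{'time_s': 0.1, 'qpos': array([ 1.55958645e+00,  3.85469146e-01,  6.77443906e-03, -4.24195022e-04,
       -1.19394974e+00, -2.58579687e-01]), 'qvel': array([-0.00079857, -0.00148647,  0.00364386,  0.00263377,  0.00113874,
       -0.00092654]), 'joint_efforts': array([ 3.41386867e-04, -3.91692317e+01,  1.87932944e+01,  4.23181370e+00,
        1.34523906e-02, -7.48724619e-05]), 'tcp_pos': array([0.16644447, 0.6019293 , 0.24058155]), 'eef_rot': array([ 9.90904521e-01, -1.34563510e-01, -8.16351029e-05,  9.41323460e-04]), 'wrist_force': array([-0.21422156,  0.23038644, -0.07848809]), 'torque': array([0.01132169, 0.02961602, 0.00683427]), 'gripper_force': 0.0, 'finger_gap': 0.08695190385211017}
```

View pics/scene0.png

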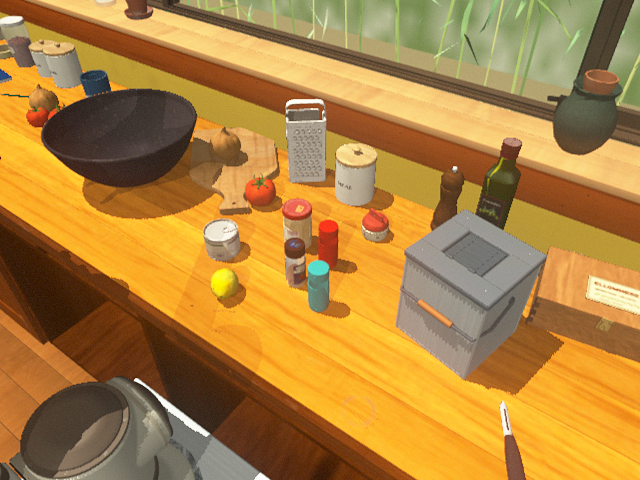

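View pics/top0.png

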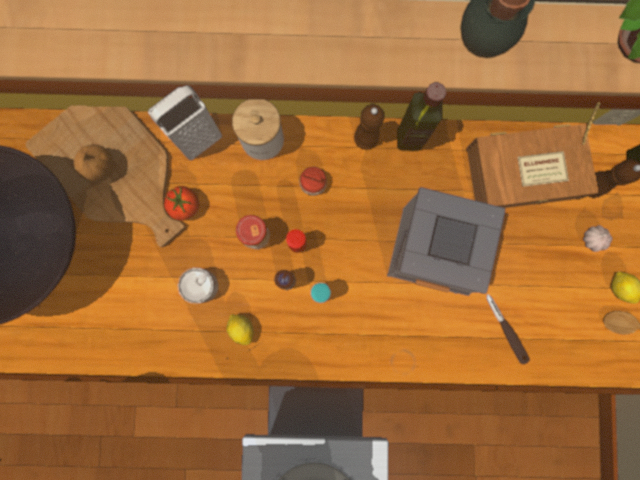

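The black-capped jar is at scene (295,263) and top (285,279). Things that could be taken for it:
- the red twin at (328,245)/(296,240)
- the turquoise twin at (318,287)/(321,292)
- the pepper mill at (450,200)/(370,127)

The jam jar is at (297,225)/(252,231), the tin at (222,240)/(197,285), and the bin flap at (475,254)/(453,240). I choose the black-capped glass jar and will check it in a crop.

```bash
python3 - <<'E'
from h import *
T=grab('top');S=grab('scene')
hsv=cv2.cvtColor(T['frame'],cv2.COLOR_RGB2HSV);H,s,V=cv2.split(hsv)
def blob(m,box):
    k=np.zeros_like(H);x0,y0,x1,y1=box;k[y0:y1,x0:x1]=m[y0:y1,x0:x1]*255
    c=max(cv2.findContours(k,cv2.RETR_EXTERNAL,cv2.CHAIN_APPROX_NONE)[0],key=cv2.contourArea);return c
red=((H<6)|(H>172))&(s>150)
for n,m,b,z in [('spice',V<75,(268,262,303,297),.105),('turq',(H>80)&(H<100)&(s>100),(300,275,340,310),.105),('red',red,(280,222,312,256),.105),('jam',red,(230,208,274,252),.1)]:
    c=blob(m,b);(u,v),r=cv2.minEnclosingCircle(c)
    p=onz(T,u,v,z);q=onz(T,u+r,v,z);print(n,np.round([u,v,r],1),p.round(4),'r',np.linalg.norm(p-q).round(4),'scene',proj(S,p).round())
p=onz(T,197,284,.05);print('tin',p)
# flap and lid
g=cv2.cvtColor(T['frame'],cv2.COLOR_RGB2GRAY)
print(g[240,395:510:3], g[195:295:4,453])
for thr in (60,70,80):
    c=blob((g<thr),(420,205,490,275)); r=cv2.minAreaRect(c);print(thr,r)
    bx=cv2.boxPoints(r);P=np.array([onz(T,*b,.197) for b in bx]);print(P.round(3).tolist(),P.mean(0).round(4),np.linalg.norm(P-np.roll(P,1,0),axis=1).round(4))
a=cv2.resize(S['frame'][190:330,180:380],(600,420),interpolation=2);b=cv2.resize(S['frame'][200:300,390:550],(600,375),interpolation=2)
b=cv2.resize(T['frame'][175:305,380:520],(452,420),interpolation=2)
cv2.imwrite('pics/c1.png',cv2.resize(np.hstack([a,b]),(800,320))[:,:,::-1])
E
```

```text
Traceback (most recent call last):
ValueError: max() iterable argument is empty
```

```bash
cat > m.py <<'E'
from h import *
T=grab('top');S=grab('scene')
H,s,V=cv2.split(cv2.cvtColor(T['frame'],cv2.COLOR_RGB2HSV))
print(T['frame'][279,270:302:2].tolist())
def blob(m,box):
    k=np.zeros_like(H);x0,y0,x1,y1=box;k[y0:y1,x0:x1]=m[y0:y1,x0:x1]*255
    cs=cv2.findContours(k,cv2.RETR_EXTERNAL,cv2.CHAIN_APPROX_NONE)[0]
    return max(cs,key=cv2.contourArea) if cs else None
red=((H<6)|(H>172))&(s>150)
B=T['frame'].astype(int)
for n,m,b,z in [('spice',(B[:,:,0]-B[:,:,2]<35)&(V<120),(268,262,303,297),.105),('turq',(H>80)&(H<100)&(s>100),(300,275,340,310),.105),('red',red,(280,222,312,256),.105),('jam',red,(230,208,274,252),.1)]:
    c=blob(m,b)
    if c is None: print(n,'none');continue
    (u,v),r=cv2.minEnclosingCircle(c)
    p=onz(T,u,v,z);q=onz(T,u+r,v,z);print(n,np.round([u,v,r],1),p.round(4),'r',np.linalg.norm(p-q).round(4),'scene',proj(S,p).round())
print('tin',onz(T,197,284,.05))
g=cv2.cvtColor(T['frame'],cv2.COLOR_RGB2GRAY)
print(g[240,395:510:3], g[195:295:4,453])
for thr in (60,70,80):
    c=blob((g<thr),(420,205,490,275))
    if c is None: continue
    r=cv2.minAreaRect(c)
    bx=cv2.boxPoints(r);P=np.array([onz(T,*b,.197) for b in bx]);print(thr,P.round(3).tolist(),P.mean(0).round(4),np.linalg.norm(P-np.roll(P,1,0),axis=1).round(4))
a=cv2.resize(S['frame'][190:330,180:380],(600,420),interpolation=2)
b=cv2.resize(T['frame'][175:305,380:520],(452,420),interpolation=2)
cv2.imwrite('pics/c1.png',cv2.resize(np.hstack([a,b]),(800,320))[:,:,::-1])
E
python3 m.py
```

```text
[[207, 132, 48], [205, 128, 47], [147, 93, 45], [96, 62, 45], [94, 76, 83], [84, 73, 92], [107, 99, 110], [100, 86, 92], [103, 97, 108], [89, 75, 75], [96, 64, 50], [86, 54, 35], [84, 59, 40], [111, 73, 31], [123, 78, 35], [128, 81, 37]]
spice [283.  279.    6.3] [0.492  0.0746 0.105 ] r 0.013 scene [294. 244.]
turq [320.3 292.1   9. ] [ 0.4671 -0.0025  0.105 ] r 0.0183 scene [318. 267.]
red [295.3 239.8  10.2] [0.5734 0.0517 0.105 ] r 0.021 scene [327. 226.]
jam [250.6 230.   14.7] [0.5922 0.1454 0.1   ] r 0.0305 scene [296. 207.]
tin [0.47865575 0.26334423 0.05      ]
[110  90  84  81  97 113 119 116 116 113 109 111  70  85  90  90  89  90
  89  92  87  90  90  86  84  89  79 110 111 111 109 112 108 112 107  73
 110 129 127] [108 110 113 114 114 112  80  86  87  90  88  91  87  90  85  88  77 110
 112 116 116 117 114  95  99]
70 [[0.575, -0.209, 0.197], [0.609, -0.218, 0.197], [0.609, -0.22, 0.197], [0.574, -0.211, 0.197]] [ 0.5917 -0.2145  0.197 ] [0.0023 0.0357 0.0023 0.0357]
80 [[0.541, -0.2, 0.197], [0.616, -0.218, 0.197], [0.599, -0.296, 0.197], [0.524, -0.277, 0.197]] [ 0.5698 -0.2478  0.197 ] [0.0788 0.0777 0.0794 0.0776]
```

View pics/c1.png

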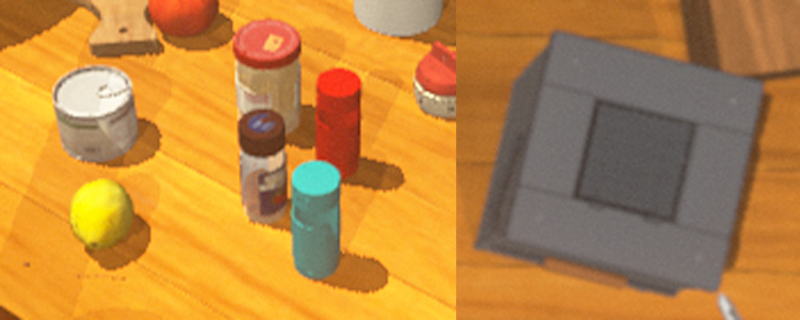

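The crop confirms the choice: the black-capped glass jar is at scene (295,243) for the cap top, with the red jar behind and the turquoise one in front. I start the approach at height, closing on an axis of about -61°, which lies between the neighbours.

Call:
jog_arm(commands=[{"x":0.028,"y":0.026},{"x":0.028,"y":0.026},{"x":0.028,"y":0.026},{"x":0.028,"y":0.026},{"x":0.028,"y":0.026},{"x":0.028,"y":0.026},{"x":0.028,"y":0.026},{"x":0.028,"y":0.026},{"x":0.028,"y":0.026},{"x":0.028,"y":0.026}], gripper=85, force=20)

```text
$.commands[0]: bad value
```

```bash
python3 - <<'E'
from h import *
T=grab('top');S=grab('scene')
for f,(x0,y0,x1,y1) in ((T,(268,262,300,296)),(S,(278,230,312,290))):
    B=f['frame'][y0:y1,x0:x1].astype(int)
    m=((B[:,:,2]>0.72*B[:,:,0])&(B.max(2)<140)) if f is T else (B.max(2)<110)
    print(f['n']);print('\n'.join(f'{y0+i} '+''.join('#' if q else '.' for q in r) for i,r in enumerate(m)))
for p in ((.492,.0746),(.491,.071),(.491,.0675)): print(p,proj(T,(*p,.105)).round(1),proj(S,(*p,.105)).round(1),proj(S,(*p,.0)).round(1))
cv2.imwrite('pics/s2.png',S['frame'][:,:,::-1])
st=manip.get_state();print(st['tcp_pos'],st['eef_rot'],st['time_s'])
E
```

```text
top
262 ................................
263 ................................
264 ................................
265 ................................
266 ................................
267 ................................
268 ................................
269 ................................
270 ................................
271 ................................
272 ................................
273 ................................
274 ............###.................
275 ...........####.................
276 ...........####....##...........
277 ..........####....###...........
278 ..........###########...........
279 ..........###########...........
280 ..........###########...........
281 ...........##########...........
282 ...........##########...........
283 ............########............
284 .............######.............
285 ................................
286 ................................
287 ................................
288 ................................
289 ................................
290 ................................
291 ...................
[... 2083 characters left out ...]
.................#####.####.......
280 .................#########........
281 .................#.#####..........
282 .................#.###..........#.
283 ..................................
284 ................................#.
285 ..................................
286 ..................................
287 ..................................
288 ..................................
289 ..................................
(0.492, 0.0746) [283. 279.] [293.7 243.8] [295.3 281.1]
(0.491, 0.071) [284.7 279.5] [294.8 244.8] [296.4 282.1]
(0.491, 0.0675) [286.4 279.6] [296.2 245.5] [297.7 282.8]
[0.16655918 0.60231465 0.24139822] [ 9.90913069e-01 -1.34503783e-01 -1.05020763e-06  1.48574267e-04] 0.4
```

The cap spans scene columns 285 to 304, which puts the jar at about (0.491, 0.071). The move call was refused, so I'm giving all four fields in each row.

Call:
jog_arm(commands=[{"x":0.028,"y":0.026,"z":0,"spin":0},{"x":0.028,"y":0.026,"z":0,"spin":0},{"x":0.028,"y":0.026,"z":0,"spin":0},{"x":0.028,"y":0.026,"z":0,"spin":0},{"x":0.028,"y":0.026,"z":0,"spin":0},{"x":0.028,"y":0.026,"z":0,"spin":0},{"x":0.028,"y":0.026,"z":0,"spin":0},{"x":0.028,"y":0.026,"z":0,"spin":0},{"x":0.028,"y":0.026,"z":0,"spin":0},{"x":0.028,"y":0.026,"z":0,"spin":0}], gripper=85, force=20)

```text
time_s: 1.23
tcp_pos: [0.3677, 0.2755, 0.242]
eef_rot: [0.991, -0.134, 0.0, -0.0]
wrist_force: [0.5, -0.4, 0.5]
finger_gap: 0.0741
gripper_force: 0.0
```

Call:
jog_arm(commands=[{"x":0.0289,"y":0.0275,"z":0,"spin":0},{"x":0.0289,"y":0.0275,"z":0,"spin":0},{"x":0.0289,"y":0.0275,"z":0,"spin":0},{"x":0.0289,"y":0.0275,"z":0,"spin":0},{"x":0.0289,"y":0.0275,"z":0,"spin":0},{"x":0.0289,"y":0.0275,"z":0,"spin":0},{"x":0,"y":0,"z":0,"spin":-6},{"x":0,"y":0,"z":0,"spin":-6},{"x":0,"y":0,"z":0,"spin":-6},{"x":0,"y":0,"z":0,"spin":-6}])

```text
time_s: 2.07
tcp_pos: [0.4904, 0.0713, 0.2416]
eef_rot: [0.997, 0.076, 0.0, -0.0]
wrist_force: [-0.2, -0.2, -0.1]
finger_gap: 0.0738
gripper_force: 0.0
```

Call:
jog_arm(commands=[{"x":0,"y":0,"z":0,"spin":-6},{"x":0,"y":0,"z":0,"spin":-6},{"x":0,"y":0,"z":0,"spin":-6},{"x":0,"y":0,"z":0.03,"spin":-2},{"x":0,"y":0,"z":0.02,"spin":0},{"x":0,"y":0,"z":0,"spin":0},{"x":0,"y":0,"z":0,"spin":0}])

```text
time_s: 2.65
tcp_pos: [0.49, 0.0716, 0.1913]
eef_rot: [0.969, 0.247, -0.001, 0.0]
wrist_force: [0.2, -0.4, 0.1]
finger_gap: 0.0739
gripper_force: 0.0
```

```bash
python3 - <<'E'
from h import *
from scipy.spatial.transform import Rotation as R
T=grab('top');S=grab('scene')
cv2.imwrite('pics/n1.png',np.hstack([cv2.resize(S['frame'][130:330,200:400],(400,400)),cv2.resize(T['frame'][180:380,190:390],(400,400))])[:,:,::-1])
st=manip.get_state();M=R.from_quat(st['eef_rot']).as_matrix()
print(st['tcp_pos'],M.round(3).tolist(),'to go tool',(M.T@(np.array([.491,.071,.087])-st['tcp_pos'])).round(4))
E
```

```text
[0.49130211 0.07218492 0.19299578] [[0.878, 0.478, 0.003], [0.478, -0.878, 0.0], [0.002, 0.001, -1.0]] to go tool [-0.0011  0.0008  0.106 ]
```

View pics/n1.png

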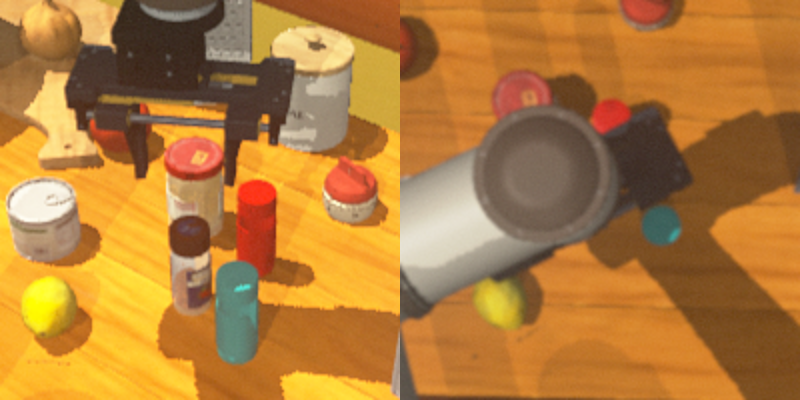

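The gripper, with its fingertips at crop (140,175) and (235,180), is centred over the black cap at (188,235). Both neighbours are clear of the finger line, so I descend and grip.

Call:
jog_arm(commands=[{"x":-0.001,"y":0.001,"z":0.02,"spin":0},{"x":0,"y":0,"z":0.02,"spin":0},{"x":0,"y":0,"z":0.02,"spin":0},{"x":0,"y":0,"z":0.016,"spin":0},{"x":0,"y":0,"z":0.015,"spin":0},{"x":0,"y":0,"z":0.015,"spin":0},{"x":0,"y":0,"z":0,"spin":0}])

```text
time_s: 3.33
tcp_pos: [0.4893, 0.0703, 0.0844]
eef_rot: [0.969, 0.246, -0.001, 0.0]
wrist_force: [-0.6, -0.2, -1.0]
finger_gap: 0.0744
gripper_force: 0.0
```

Call:
jog_arm(commands=[{"x":0,"y":0,"z":0,"spin":0},{"x":0,"y":0,"z":0,"spin":0},{"x":0,"y":0,"z":0,"spin":0},{"x":0,"y":0,"z":0,"spin":0},{"x":0,"y":0,"z":0,"spin":0},{"x":0,"y":0,"z":0,"spin":0},{"x":0,"y":0,"z":0,"spin":0},{"x":0,"y":0,"z":0,"spin":0}], gripper=0, force=25)

```text
time_s: 4.0
tcp_pos: [0.4902, 0.0708, 0.086]
eef_rot: [0.969, 0.247, 0.0, -0.0]
wrist_force: [-1.3, 0.6, 3.6]
finger_gap: 0.0402
gripper_force: 25.0
```

Call:
jog_arm(commands=[{"x":0,"y":0,"z":-0.015,"spin":0},{"x":0,"y":0,"z":-0.025,"spin":0},{"x":0,"y":0,"z":-0.03,"spin":0},{"x":0,"y":0,"z":-0.03,"spin":0},{"x":0,"y":0,"z":-0.03,"spin":0},{"x":0,"y":0,"z":-0.03,"spin":0},{"x":0,"y":0,"z":-0.03,"spin":0},{"x":0,"y":0,"z":-0.03,"spin":0},{"x":0,"y":0,"z":-0.025,"spin":0},{"x":0,"y":0,"z":-0.015,"spin":0}])

```text
time_s: 4.83
tcp_pos: [0.4902, 0.0705, 0.3482]
eef_rot: [0.969, 0.247, 0.002, -0.0]
wrist_force: [0.8, -0.5, -2.2]
finger_gap: 0.0403
gripper_force: 25.0
```

```bash
python3 - <<'E'
from h import *
from scipy.spatial.transform import Rotation as R
S=grab('scene');T=grab('top')
cv2.imwrite('pics/n2.png',np.hstack([cv2.resize(S['frame'][60:360,200:560],(480,400)),cv2.resize(T['frame'][180:380,190:350],(320,400))])[:,:,::-1])
st=manip.get_state();M=R.from_quat(st['eef_rot']).as_matrix()
print(st['tcp_pos'],'to go tool',(M.T@(np.array([.570,-.248,st['tcp_pos'][2]])-st['tcp_pos'])).round(4))
E
```

```text
[0.49068624 0.0707938  0.34782198] to go tool [-8.260e-02  3.179e-01 -3.000e-04]
```

View pics/n2.png

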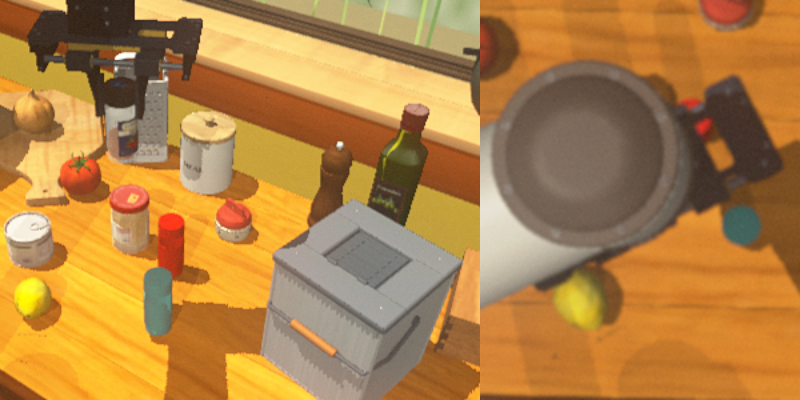

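The spice jar hangs upright in the fingers at crop (122,120), and the jam jar at (130,218) is untouched. Next I carry it over the bin.

Call:
jog_arm(commands=[{"x":-0.005,"y":0.019,"z":0,"spin":0},{"x":-0.009,"y":0.035,"z":0,"spin":0},{"x":-0.009,"y":0.035,"z":0,"spin":0},{"x":-0.009,"y":0.035,"z":0,"spin":0},{"x":-0.009,"y":0.035,"z":0,"spin":0},{"x":-0.009,"y":0.035,"z":0,"spin":0},{"x":-0.009,"y":0.035,"z":0,"spin":0},{"x":-0.009,"y":0.035,"z":0,"spin":0},{"x":-0.009,"y":0.035,"z":0,"spin":0},{"x":-0.005,"y":0.019,"z":0,"spin":0}])

```text
time_s: 5.77
tcp_pos: [0.5694, -0.251, 0.3417]
eef_rot: [0.969, 0.245, -0.002, -0.001]
wrist_force: [0.5, 0.3, -2.4]
finger_gap: 0.0403
gripper_force: 25.0
```

Call:
jog_arm(commands=[{"x":0,"y":0,"z":0.02,"spin":0},{"x":0,"y":0,"z":0.02,"spin":0},{"x":0,"y":0,"z":0,"spin":0},{"x":0,"y":0,"z":0,"spin":0}])

```text
time_s: 6.1
tcp_pos: [0.5686, -0.2478, 0.3024]
eef_rot: [0.969, 0.246, -0.003, -0.002]
wrist_force: [0.4, -0.2, -0.7]
finger_gap: 0.0402
gripper_force: 25.0
```

```bash
python3 - <<'E'
from h import *
from scipy.spatial.transform import Rotation as R
S=grab('scene')
cv2.imwrite('pics/n3.png',cv2.resize(S['frame'][130:330,370:570],(600,600))[:,:,::-1])
st=manip.get_state();M=R.from_quat(st['eef_rot']).as_matrix()
p=st['tcp_pos'];print(p,st['time_s'],'to go tool',(M.T@(np.array([.570,-.248,.232])-p)).round(4))
print('opening',proj(S,(.57,-.248,.2)),'jar bottom exp',proj(S,p-[0,0,.086]))
for c in ((.541,-.2),(.616,-.218),(.599,-.296),(.524,-.277)):print((proj(S,(*c,.2))-[370,130])*3)
E
```

```text
[ 0.56954092 -0.24795757  0.30450194] 6.15 to go tool [0.0005 0.0003 0.0725]
opening [475.5704843  251.86983569] jar bottom exp [477.74927493 243.68981502]
[213.77367509 360.10775745]
[299.14497506 300.61519188]
[420.33741784 371.14803846]
[334.26551649 436.47176295]
```

View pics/n3.png

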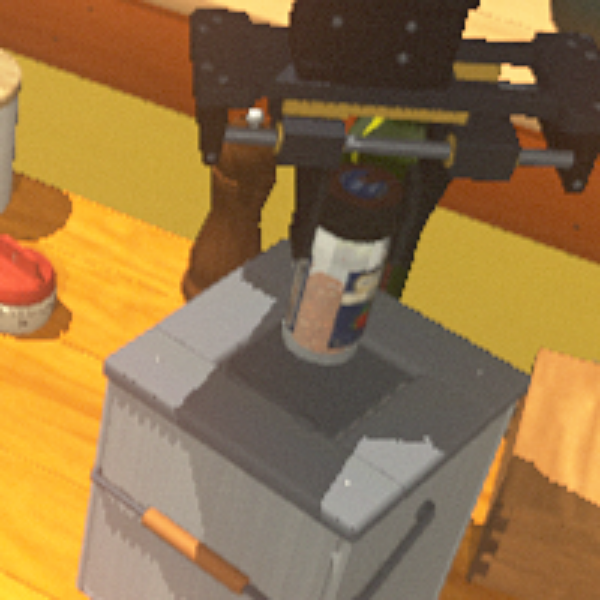

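The jar hangs upright over the flap, its bottom at crop (320,345), and the opening corners at about (220,362), (300,300), (415,375) and (332,435) match my projection. Now I push it down.

Call:
jog_arm(commands=[{"x":0,"y":0,"z":0.01,"spin":0},{"x":0,"y":0,"z":0.01,"spin":0},{"x":0,"y":0,"z":0.01,"spin":0},{"x":0,"y":0,"z":0.01,"spin":0},{"x":0,"y":0,"z":0.01,"spin":0},{"x":0,"y":0,"z":0.01,"spin":0},{"x":0,"y":0,"z":0.007,"spin":0},{"x":0,"y":0,"z":0.005,"spin":0},{"x":0,"y":0,"z":0,"spin":0},{"x":0,"y":0,"z":0,"spin":0}])

```text
time_s: 6.98
tcp_pos: [0.5699, -0.248, 0.233]
eef_rot: [0.969, 0.246, -0.0, -0.0]
wrist_force: [0.5, -0.2, -2.9]
finger_gap: 0.04
gripper_force: 25.0
```

```bash
python3 - <<'E'
from h import *
S=grab('scene')
cv2.imwrite('pics/n4.png',cv2.resize(S['frame'][130:330,370:570],(600,600))[:,:,::-1])
st=manip.get_state();print(st['tcp_pos'],st['wrist_force'],st['gripper_force'])
E
```

```text
[ 0.5701181  -0.24807273  0.23357273] [ 0.86431626  0.12911637 -3.04278625] 24.973848098306917
```

View pics/n4.png

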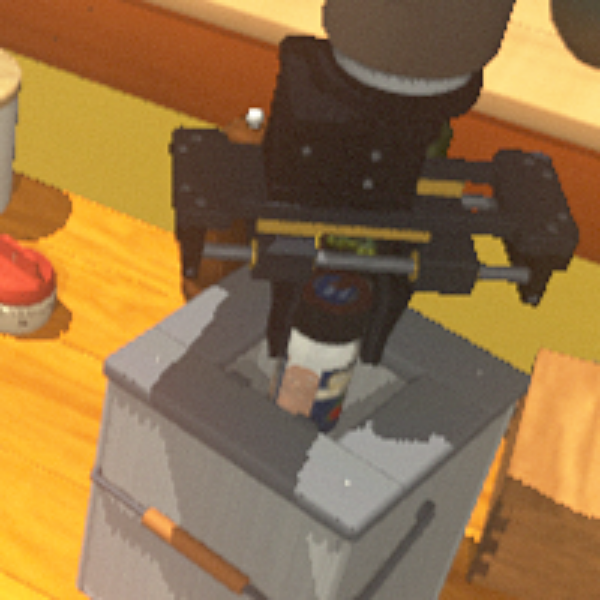

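The jar is through the flap, upright and held at crop (320,370), with the fingertips above the lid. I go slightly deeper, then release.

Call:
jog_arm(commands=[{"x":0,"y":0,"z":0.004,"spin":0},{"x":0,"y":0,"z":0,"spin":0},{"x":0,"y":0,"z":0,"spin":0}])

```text
time_s: 7.28
tcp_pos: [0.5697, -0.248, 0.2296]
eef_rot: [0.969, 0.246, 0.0, 0.0]
wrist_force: [-0.1, -0.1, -2.0]
finger_gap: 0.0403
gripper_force: 25.0
```

Call:
jog_arm(commands=[{"x":0,"y":0,"z":0,"spin":0},{"x":0,"y":0,"z":0,"spin":0},{"x":0,"y":0,"z":0,"spin":0},{"x":0,"y":0,"z":0,"spin":0},{"x":0,"y":0,"z":0,"spin":0},{"x":0,"y":0,"z":0,"spin":0},{"x":0,"y":0,"z":0,"spin":0},{"x":0,"y":0,"z":0,"spin":0},{"x":0,"y":0,"z":0,"spin":0},{"x":0,"y":0,"z":0,"spin":0}], gripper=80)

```text
time_s: 8.12
tcp_pos: [0.5698, -0.248, 0.2295]
eef_rot: [0.969, 0.247, -0.0, -0.0]
wrist_force: [-0.6, -1.2, -0.3]
finger_gap: 0.0693
gripper_force: 0.0
```

Call:
jog_arm(commands=[{"x":0,"y":0,"z":-0.01,"spin":0},{"x":0,"y":0,"z":-0.02,"spin":0},{"x":0,"y":0,"z":-0.03,"spin":0},{"x":0,"y":0,"z":-0.03,"spin":0},{"x":0,"y":0,"z":-0.03,"spin":0},{"x":0,"y":0,"z":-0.02,"spin":0},{"x":0,"y":0,"z":0,"spin":0},{"x":0,"y":0,"z":0,"spin":0},{"x":0,"y":0,"z":0,"spin":0},{"x":0,"y":0,"z":0,"spin":0}])

```text
time_s: 8.95
tcp_pos: [0.5693, -0.2478, 0.3682]
eef_rot: [0.969, 0.246, -0.001, -0.001]
wrist_force: [0.3, 0.6, 0.6]
finger_gap: 0.0698
gripper_force: 0.0
```

```bash
python3 - <<'E'
from h import *
S=grab('scene')
cv2.imwrite('pics/n5.png',S['frame'][:,:,::-1])
E
```

```text
(no output)
```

View pics/n5.png

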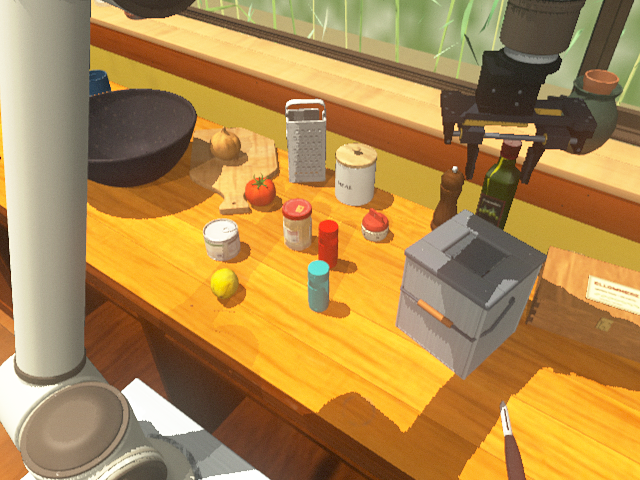

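The jar is gone from view, the flap at (475,254) looks shut, and the jam jar is still at (297,225). I'll wait a second for things to settle, then hand in.

Call:
jog_arm(commands=[{"x":0,"y":0,"z":0,"spin":0},{"x":0,"y":0,"z":0,"spin":0},{"x":0,"y":0,"z":0,"spin":0},{"x":0,"y":0,"z":0,"spin":0},{"x":0,"y":0,"z":0,"spin":0},{"x":0,"y":0,"z":0,"spin":0},{"x":0,"y":0,"z":0,"spin":0},{"x":0,"y":0,"z":0,"spin":0},{"x":0,"y":0,"z":0,"spin":0},{"x":0,"y":0,"z":0,"spin":0}])

```text
time_s: 9.83
tcp_pos: [0.5698, -0.248, 0.3696]
eef_rot: [0.969, 0.246, 0.0, 0.0]
wrist_force: [-0.4, 0.4, -0.3]
finger_gap: 0.0698
gripper_force: 0.0
```

```bash
python3 -c "
from h import *
print(workorder.close_job())"
```

```text
the job is handed in; nothing more can be done
None
```

I pushed the spice jar upright through the flap and released it into the bin; the last picture shows the flap shut and the jam jar in place, and I handed the job in at about 10 s (no verdict was returned).

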